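Show which wheel is missing and where it goes

TASK

The wheel rack is one wheel short. Show your workmate what to do by pointing down with the fingertips, about 3 cm above the thing you mean: first point for about two seconds at the loose wheel that is the same size as those on the rack, then raise the hand some 15 cm, and then point at the tip of the bare dowel where that wheel belongs, and finish still pointing there. Point low over no other wheel or dowel, and touch or move nothing.

Things in the scene. Friction and masses are not known exactly. Their poses are not given: they have to be found in the camera images.
- spare_wheel: the spare: a loose turned wooden toy wheel, 36 mm across, 14 mm thick, lying flat on the bench top in front of the rack; the same size as the three wheels on the rack. Origin: centre of its underside, z up. It lies in a loose row with the large and the small wheel, in any order
- large_wheel: loose wooden wheel lying flat, 62 mm across, 18 mm thick: too large for the set. Origin: centre of its underside
- small_wheel: loose wooden wheel lying flat, 24 mm across, 10 mm thick: too small for the set. Origin: centre of its underside
- rack: the wheel rack, fixed on the bench: a plywood board 80 x 300 mm, its top 20 mm above the bench, with a row of four upright 8 mm dowels, 75 mm apart, along its long y axis. Three carry a wheel, one is bare. Origin: centre of its underside, z up
- bare_dowel: the bare dowel, any one of the four in the row: 8 mm across, standing 42 mm above the board, no wheel on it, so its tip is 62 mm above the bench (origin: centre of the dowel's foot on the board; z up). Fixed; stands on the rack
- full_dowel_1: dowel of the same size with a 36 mm wheel on it: the wheel's top is 16 mm and the dowel's tip 42 mm above the board (origin: centre of the dowel's foot on the board; z up). Fixed; stands on the rack
- full_dowel_2: dowel of the same size with a 36 mm wheel on it: the wheel's top is 16 mm and the dowel's tip 42 mm above the board (origin: centre of the dowel's foot on the board; z up). Fixed; stands on the rack
- full_dowel_3: dowel of the same size with a 36 mm wheel on it: the wheel's top is 16 mm and the dowel's tip 42 mm above the board (origin: centre of the dowel's foot on the board; z up). Fixed; stands on the rack
- tape_measure: tape measure, 38 x 75 x 62 mm high, standing left of the loose wheels; bystander. Origin: under its centre
- sanding_block: wooden sanding block, 63 x 101 x 34 mm high, right of the loose wheels; bystander. Origin: under its centre
- glue_bottle: upright glue bottle, 58 mm across, 187 mm high, left of the rack; bystander. Origin: under its centre
- chisel: wood chisel, 28 x 263 x 28 mm, lying behind the rack; bystander. Origin: under its centre
Mind the look-alikes: they are no part of the job. Leave any blue or turquoise look-alike of the spare_wheel alone.

How it is judged:
By the outcome, as a careful person would: the job done as asked, in the order asked, and still so for the second after the job is handed in, with the robot touching nothing.
It also fails if it takes over 38 s, if anything falls off the work surface, if the arm or the gripper's body presses on something with over 40 N, if the wrist force passes 120 N, or if a joint passes its speed limit or range.

ROBOT

A 6-joint arm with a two-finger parallel gripper is mounted at the origin on a cart in front of the work surface, level with it; the furniture and walls round the work are solid. World frame = base frame: x ahead of the robot, y to its left, z up, the work surface at z = 0. Lengths are in m, angles in rad, forces in N, time in s.
With the tool pointing down it reaches from about 0.275 to 0.775 m from the base axis. Payload 14.6 kg.
Tool frame: the origin (TCP) lies between the finger pads, 19 mm behind the fingertips; this is the grasp point; z points along the fingers, y is the line along which they close (so a half turn about z gives the same grasp; the last joint's range is limited). The gripper opens to 85 mm and grips with 20 to 120 N. Pads are 22 mm wide; open, the fingers measure 114 mm over their backs; the gripper's body (76 mm by 85 mm) begins 54 mm behind the grasp point. The pads swing forward as they close: fully open they stand 13 mm farther back than shut.
Start: joints at [1.091, 0.263, -0.048, 1.259, 0, 1.415], TCP at [0.168, 0.498, 0.25] pointing down, gripper open.
Joint ranges: [-2.65, 2.65], [-0.89, 1.7], [-1.18, 1.37], [-2.13, 2.11], [-1.35, 1.29], [-3.14, 3.14]. Speed limits (rad/s): [1.89, 1.89, 2.57, 2.79, 3.14, 3.14].

INTERFACE

Orientations are given as a rotation vector (axis times angle).
In Python, from station import ctrl gives the robot as it stands.
- The arm moves only by the tool carry_out, never from a script. Its argument "deltas" is a list of rows, each a list of 6 numbers: the shift along the tool's x, y, z each as a share of 0.2 m, from -1 to 1, then the turn, a rotation vector about the tool's x, y, z each as a share of 1.5 rad, from -1 to 1. In form: [[dx, dy, dz, ax, ay, az], ...]. A call has 1 to 8 rows; each row is the pose to reach, as a shift and turn from the pose commanded when the call began, along the tool's axes at that moment; what a row does not reach only later rows make up. A row lasts 1/10 s, in which the tool goes at most 50 mm and 8.59 degrees, less where a joint would pass 70% of its speed; a pose out of reach is approached as far as the arm can. A call with a number of a shift or a turn outside -1 to 1 is refused whole. A call with a gripper value outside its range is refused whole. "claw" is the opening, from 0 (shut) to 1 (fully open), set as the call begins (left out, the last holds). The fingers move at their own pace and stop on an object; "squeeze" is the grip in N (left out, the last holds). Time passes only in rows, so rows that repeat a pose let the fingers close. It gives the time, the measured TCP pose, the force, the opening and the grip force at its end, in the units of the state.
- ctrl.get_obs(): the state, without advancing time (a new reading comes with each control period).
- ctrl.get_image(name): name is "side" or "top" or "wrist"; returns a dict with "pixels" (480x640x3 uint8, blue, green, red), "fx", "fy", "cx", "cy" (pixels), "R" (3x3) and "t" (3): a world point X has camera coordinates R X + t; the wrist camera has in their place "mount" (4x4, takes a point from camera to tool coordinates, whose origin is the TCP and whose axes are the flange's). Camera axes: x right, y down, z forward; pixel columns grow to the right and rows downward; lengths in m; the calibration is good to about 2 mm. A picture is of the moment at which its call begins: read the wrist's pose just before it. There is no depth.
- ctrl.job_done(): hands the job in; it is judged then, once.
The state is a dict: "t": time; "joints": joint angles; "qvel": joint speeds; "effort": joint torques, N m; "position": TCP position; "tool_rot": TCP orientation; "force": force on the tool from outside, world axes, zero at the start; "ft_torque": the same for the moment, N m; "width": finger opening in m; "gripper_force": force on a finger pad.
Only numpy, scipy, OpenCV 4.12 (cv2) and the standard library are available. Lean on these libraries where they do the work, as an engineer would, in place of code of your own. Each camera call takes 0.05 s, during which the arm holds its last target. There are 200 camera calls.

## Working session

There is one attempt and no reset: what is moved stays moved. The work goes in short steps, Python scripts to look and compute and a tool call to move; the robot and the scene stay as the last step left them, time stands still between calls to the robot, and variables do not carry over. Pictures are saved under pics/ and viewed, at most 10 in all, crops included, and the job is handed in when it is done.

Besides the shell and the picture viewer there is one more tool, called after "Emit:" as name([rows], argument=value, ...), one row to a line, values as JSON. carry_out: Moves the arm, as the interface text tells. Its arguments: {"type":"object","properties":{"deltas":{"type":"array","items":{"type":"array","items":{"type":"number"}}},"claw":{"type":"number"},"squeeze":{"type":"number"}},"required":["deltas"]}

```bash
mkdir -p pics; python3 - <<'E'
from station import ctrl
import cv2,numpy as np
o=ctrl.get_obs();print(o['t'],o['position'],o['tool_rot'],o['width'])
for n in('top','side'):
    i=ctrl.get_image(n);cv2.imwrite(f'pics/{n}.png',i['pixels']);print(n,i['fx'],i['cx'],i['cy'],np.round(i['R'],3).tolist(),i['t'])
E
```

```text
0.0 [0.16741595 0.49732859 0.24953353] [-5.07900694e-01 -3.09991475e+00  1.55101876e-03] 0.08549973403052881
top 465.3907218675842 319.70270837749996 232.90782911692366 [[0.022, -1.0, 0.015], [-0.998, -0.023, -0.056], [0.056, -0.013, -0.998]] [0.0254201  0.55058521 0.99212074]
side 500.47435972242704 321.14307756676794 246.98875683269728 [[0.898, -0.44, -0.015], [-0.171, -0.317, -0.933], [0.406, 0.84, -0.36]] [-0.47763483  0.15142103  0.76124223]
```

View pics/top.png

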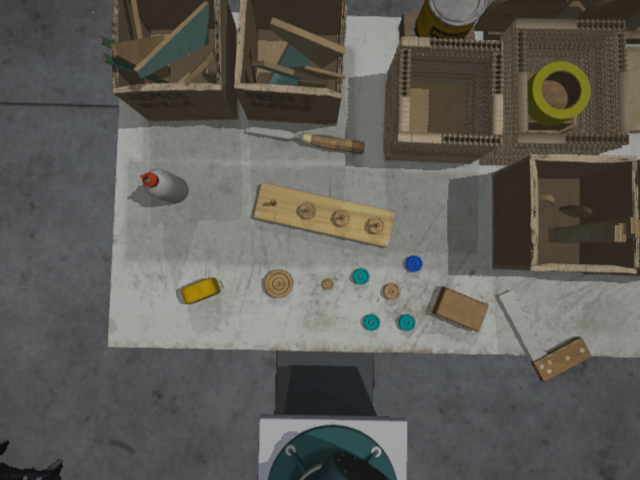

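View pics/side.png

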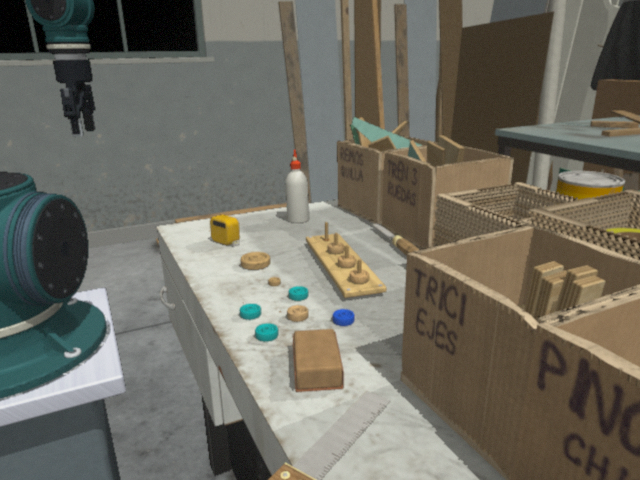

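The top view shows these candidates for the spare:
- Natural wood wheels: large at (279,283), small at (327,285), mid-size at (391,291).
- Turquoise wheels at (361,276), (372,322) and (407,322), and a blue one at (414,264). These are look-alikes and get left alone.

My choice is the mid-size wooden wheel at (391,291). For the dowels, (307,210), (341,218) and (375,226) carry wheels, and the bare one is at the left end, around (268,203).

```bash
cat > h.py <<'E'
import numpy as np
def ray(i,u,v,z):
    d=i['R'].T@np.array([(u-i['cx'])/i['fx'],(v-i['cy'])/i['fy'],1]);c=-i['R'].T@i['t'];return c+d*(z-c[2])/d[2]
def proj(i,X):
    p=i['R']@np.array(X)+i['t'];return np.array([i['fx']*p[0]/p[2]+i['cx'],i['fy']*p[1]/p[2]+i['cy']])
E
python3 - <<'E'
from station import ctrl
import cv2,numpy as np
from h import *
T=ctrl.get_image('top');S=ctrl.get_image('side')
hs=cv2.cvtColor(T['pixels'],cv2.COLOR_BGR2HSV)
m=cv2.inRange(hs,(8,70,60),(28,255,255))
n,l,st,c=cv2.connectedComponentsWithStats(m)
for k in range(1,n):
    x,y,w,h,a=st[k]
    if a>40 and 150<x<480 and 170<y<340:
        p=ray(T,*c[k],.014);q=ray(T,c[k][0]+2*np.sqrt(a/np.pi),c[k][1],.014)
        print(c[k].round(1),a,p.round(4),'diam',abs(q-p).max().round(4),'side',proj(S,p).round(1))
t=cv2.resize(T['pixels'][180:310,245:425],None,fx=4,fy=4,interpolation=cv2.INTER_CUBIC)
cv2.imwrite('pics/tc.png',t)
cv2.imwrite('pics/sc.png',cv2.resize(S['pixels'][210:335,230:400],None,fx=4,fy=4,interpolation=cv2.INTER_CUBIC))
E
```

```text
[324.3 214.5] 5025 [0.5901 0.0285 0.014 ] diam 0.1742 side [340.6 261. ]
[278.3 283.3] 633 [0.4394 0.1244 0.014 ] diam 0.061 side [254.6 258.5]
[200.4 290.1] 661 [0.4214 0.2908 0.014 ] diam 0.062 side [224.  235.9]
[327.6 283.6] 86 [0.441  0.0182 0.014 ] diam 0.0226 side [273.8 277.1]
[391.5 290.7] 205 [ 0.4287 -0.1201  0.014 ] diam 0.0349 side [296.9 309.3]
[461.5 309.4] 1344 [ 0.3916 -0.2718  0.014 ] diam 0.0897 side [316.3 361.9]
```

View pics/tc.png

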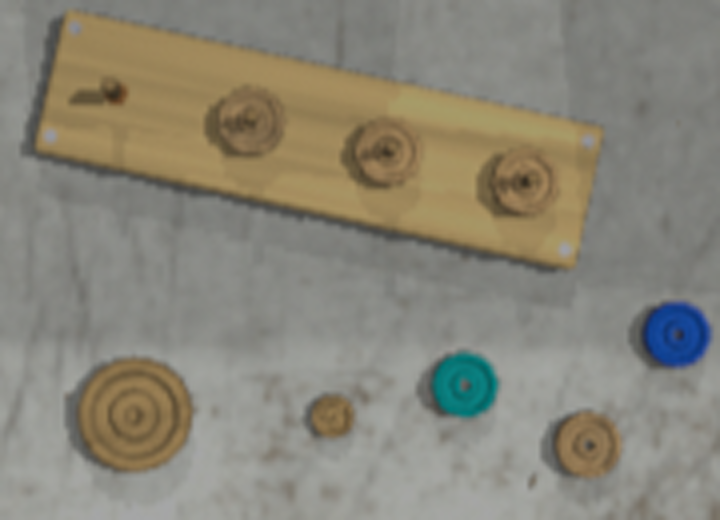

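View pics/sc.png

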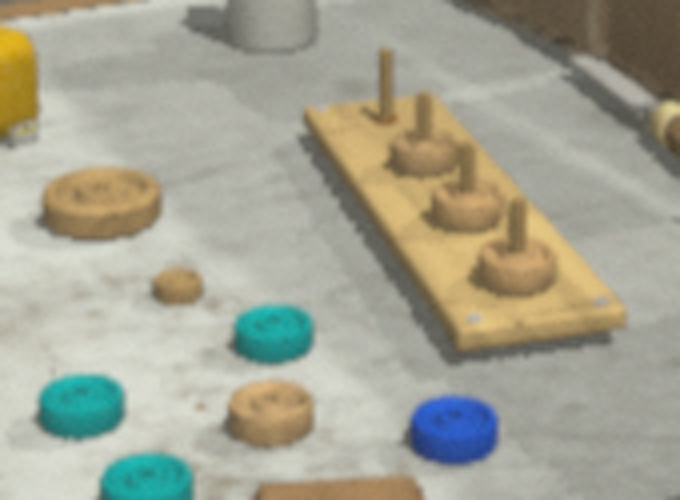

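The crops confirm the wooden wheel at top (391.5,290.7) and side (297.8,310): 35 mm across, matching the set. The bare dowel's tip is at about top (272,202) and side (326.5,222.3). I'll triangulate that and check it against the rack.

```bash
python3 - <<'E'
from station import ctrl
import numpy as np
from h import *
from scipy.spatial.transform import Rotation as Ro
T=ctrl.get_image('top');S=ctrl.get_image('side')
t=lambda u,v,z:ray(T,245+(u-1.5)/4,180+(v-1.5)/4,z)
s=lambda u,v,z:ray(S,230+(u-1.5)/4,210+(v-1.5)/4,z)
print('tip top',t(107,88,.062),'side',s(386,51,.062))
print('foot side',s(386,119,.02),'top',t(120,95,.02))
sc=np.array([t(*p,.02) for p in((73,28),(50,135),(588,141),(565,249))]);c=sc.mean(0);d=sc[:2].mean(0)-sc[2:].mean(0);print('screw span',np.linalg.norm(d));d/=np.linalg.norm(d)
print('rack c',c,'predicted dowels',[(c+d*k).round(4) for k in(.1125,.0375,-.0375,-.1125)])
for p in((388,153),(526,182),(250,121)):print('full tips',t(*p,.062))
print('full side',s(424,97,.062),s(467,148,.062),s(518,203,.062))
o=ctrl.get_obs();R=Ro.from_rotvec(o['tool_rot']).as_matrix();print(o['t'],o['position'],R.round(4))
E
```

```text
tip top [0.60979361 0.13959183 0.062     ] side [0.61181077 0.13604408 0.062     ]
foot side [0.61397892 0.14141855 0.02      ] top [0.61127084 0.13635794 0.02      ]
screw span 0.2847148380992488
rack c [0.59036979 0.02840062 0.02      ] predicted dowels [array([0.6121, 0.1388, 0.02  ]), array([0.5976, 0.0652, 0.02  ]), array([ 0.5831, -0.0084,  0.02  ]), array([ 0.5686, -0.082 ,  0.02  ])]
full tips [ 0.57941878 -0.00644849  0.062     ]
full tips [ 0.5660111  -0.07817423  0.062     ]
full tips [0.59437856 0.0652827  0.062     ]
full side [0.59524377 0.05938125 0.062     ] [ 0.57957732 -0.01501149  0.062     ] [ 0.5666951  -0.08581982  0.062     ]
0.3 [0.16750338 0.49747778 0.2498304 ] [[-9.477e-01  3.191e-01 -1.000e-04]
 [ 3.191e-01  9.477e-01 -3.000e-04]
 [ 0.000e+00 -3.000e-04 -1.000e+00]]
```

Emit:
carry_out([
  [-0.05,-0.06,0,0,0,0],
  [-0.15,-0.17,0,0,0,0],
  [-0.26,-0.29,0,0,0,0],
  [-0.37,-0.42,0,0,0,0],
  [-0.48,-0.54,0,0,0,0],
  [-0.59,-0.66,0,0,0,0],
  [-0.7,-0.78,0,0,0,0],
  [-0.8,-0.9,0,0,0,0],
], claw=0)

```text
t: 1.1
position: [0.2618, 0.2739, 0.2499]
tool_rot: [0.508, 3.1, 0.0]
force: [-0.2, -0.0, -0.2]
width: -0.0002
gripper_force: 0.0
```

Emit:
carry_out([
  [-0.1,-0.11,0,0,0,0],
  [-0.2,-0.22,0,0,0,0],
  [-0.3,-0.34,0,0,0,0],
  [-0.4,-0.45,0,0,0,0],
  [-0.5,-0.56,0,0,0,0],
  [-0.6,-0.68,0,0,0,0],
  [-0.7,-0.79,0,0,0,0],
  [-0.8,-0.9,0,0,0,0],
])

```text
t: 1.9
position: [0.3555, 0.0526, 0.25]
tool_rot: [0.509, 3.1, -0.0]
force: [1.0, 1.1, 0.5]
width: 0.0
gripper_force: 0.0
```

Emit:
carry_out([
  [-0.09,-0.1,0,0,0,0],
  [-0.19,-0.21,0,0,0,0],
  [-0.29,-0.33,0,0,0,0],
  [-0.39,-0.44,0,0,0,0],
  [-0.48,-0.55,0,0,0,0],
  [-0.56,-0.64,0,0,0,0],
  [-0.61,-0.69,0,0,0,0],
  [-0.62,-0.71,0,0,0,0],
])

```text
t: 2.7
position: [0.428, -0.1209, 0.2498]
tool_rot: [-0.51, -3.1, -0.0]
force: [-0.3, 0.9, 0.2]
width: 0.0002
gripper_force: 0.0
```

```bash
python3 - <<'E'
from station import ctrl
import cv2,numpy as np
from scipy.spatial.transform import Rotation as Ro
o=ctrl.get_obs();R=Ro.from_rotvec(o['tool_rot']).as_matrix();p=o['position']
print(o['t'],p,o['width'],o['joints'])
for g in((.4287,-.1201,.063),):print((R.T@(np.array(g)-p)/.2).round(3))
i=ctrl.get_image('wrist');cv2.imwrite('pics/w.png',i['pixels'])
M=np.linalg.inv(np.array(i['mount']))
def pr(X):
    q=M[:3,:3]@X+M[:3,3];return i['fx']*q[0]/q[2]+i['cx'],i['fy']*q[1]/q[2]+i['cy']
print('wheel pred',pr(R.T@(np.array([.4287,-.1201,.014])-p)),'fingertip pred',pr(np.array([0,0,.019])))
E
```

```text
2.7 [ 0.42804935 -0.12086169  0.24981608] 0.00016449586625403223 [-4.58750881e-01  1.25950490e-01 -2.27985101e-01  1.21708418e+00
 -4.84229180e-05 -1.32687499e-01]
[-0.002  0.005  0.934]
wheel pred (np.float64(320.0320247011395), np.float64(199.44646727792923)) fingertip pred (np.float64(318.44803363721917), np.float64(304.6230267868234))
```

View pics/w.png

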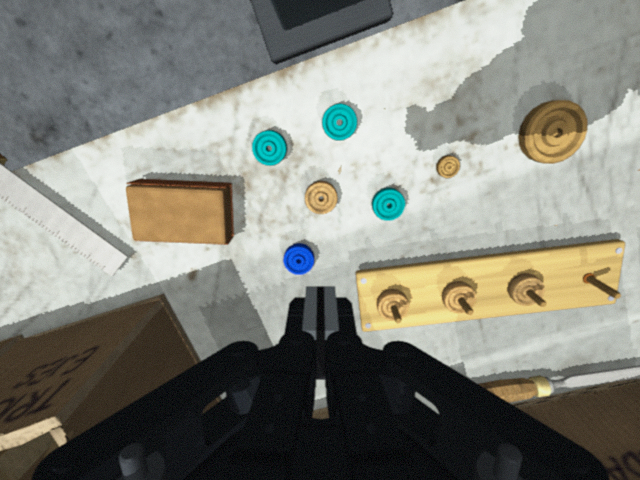

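The wrist view shows the spare's hole at (321,199), against a prediction of (320,199), so the hand is directly above the wheel. Descending now.

Emit:
carry_out([
  [0,0.005,0.06,0,0,0],
  [0,0.005,0.19,0,0,0],
  [0,0.005,0.34,0,0,0],
  [0,0.005,0.49,0,0,0],
  [0,0.005,0.64,0,0,0],
  [0,0.005,0.78,0,0,0],
  [0,0.005,0.88,0,0,0],
  [0,0.005,0.93,0,0,0],
])

```text
t: 3.55
position: [0.4273, -0.1177, 0.0628]
tool_rot: [-0.506, -3.099, -0.001]
force: [0.5, 0.5, 0.3]
width: -0.0002
gripper_force: 0.0
```

```bash
python3 - <<'E'
from station import ctrl
import cv2,numpy as np
from h import *
o=ctrl.get_obs();p=o['position'];print(o['t'],p)
S=ctrl.get_image('side');a=proj(S,p+[0,0,-.019]);b=proj(S,[.4287,-.1201,.014]);print(a,b)
u,v=b.astype(int);x0,y0=u-50,v-60
print('in crop',(a-[x0,y0])*6,(b-[x0,y0])*6)
cv2.imwrite('pics/s2.png',cv2.resize(S['pixels'][y0:y0+85,x0:x0+100],None,fx=6,fy=6,interpolation=cv2.INTER_CUBIC))
E
```

```text
3.55 [ 0.42725448 -0.11768041  0.06284251]
[294.97230395 292.68866486] [296.95842743 309.29081727]
in crop [293.83382371 262.13198915] [305.75056456 361.7449036 ]
```

View pics/s2.png

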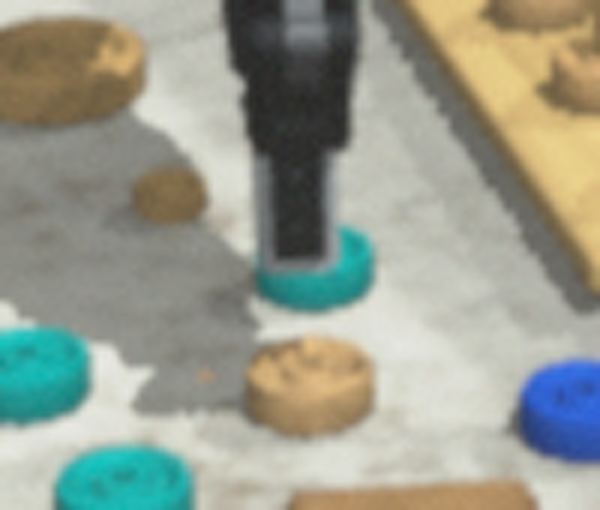

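The fingertips are at crop (298,268), close to the predicted (294,262), and about 30 mm above the wheel. I'll hold here for a little over two seconds, then raise.

Emit:
carry_out([
  [-0.005,-0.005,0,0,0,0],
  [-0.005,-0.005,0,0,0,0],
  [-0.005,-0.005,0,0,0,0],
  [-0.005,-0.005,0,0,0,0],
  [-0.005,-0.005,0,0,0,0],
  [-0.005,-0.005,0,0,0,0],
  [-0.005,-0.005,0,0,0,0],
  [-0.005,-0.005,0,0,0,0],
])

```text
t: 4.4
position: [0.4291, -0.1202, 0.064]
tool_rot: [-0.508, -3.1, -0.0]
force: [-1.0, 0.5, -0.2]
width: -0.0003
gripper_force: 0.0
```

Emit:
carry_out([
  [0,0,0,0,0,0],
  [0,0,0,0,0,0],
  [0,0,0,0,0,0],
  [0,0,0,0,0,0],
  [0,0,0,0,0,0],
  [0,0,0,0,0,0],
  [0,0,0,0,0,0],
  [0,0,0,0,0,0],
])

```text
t: 5.2
position: [0.4291, -0.1202, 0.064]
tool_rot: [-0.508, -3.1, -0.0]
force: [-0.2, -0.8, 0.7]
width: 0.0003
gripper_force: 0.0
```

Emit:
carry_out([
  [0,0,0,0,0,0],
  [0,0,0,0,0,0],
  [0,0,0,0,0,0],
  [0,0,0,0,0,0],
  [0,0,0,0,0,0],
  [0,0,0,0,0,0],
])

```text
t: 5.8
position: [0.4291, -0.1202, 0.064]
tool_rot: [0.508, 3.1, -0.0]
force: [-0.4, -0.1, -0.9]
width: 0.0003
gripper_force: 0.0
```

Emit:
carry_out([
  [0,0,-0.05,0,0,0],
  [0,0,-0.15,0,0,0],
  [0,0,-0.28,0,0,0],
  [0,0,-0.42,0,0,0],
  [0,0,-0.56,0,0,0],
  [0,0,-0.68,0,0,0],
  [0,0,-0.76,0,0,0],
  [0,0,-0.8,0,0,0],
])

```text
t: 6.6
position: [0.4294, -0.1204, 0.2259]
tool_rot: [0.508, 3.098, -0.001]
force: [0.7, 0.1, -0.4]
width: -0.0006
gripper_force: 0.0
```

```bash
python3 - <<'E'
from station import ctrl
import numpy as np
from scipy.spatial.transform import Rotation as Ro
o=ctrl.get_obs();R=Ro.from_rotvec(o['tool_rot']).as_matrix();p=o['position']
print(o['t'],p,(R.T@(np.array((.6110,.1380,.111))-p)/.2).round(3))
E
```

```text
6.6 [ 0.42939343 -0.12036114  0.22593984] [-0.447  1.514  0.575]
```

Emit:
carry_out([
  [-0.02,0.05,0,0,0,0],
  [-0.04,0.14,0,0,0,0],
  [-0.07,0.24,0,0,0,0],
  [-0.1,0.34,0,0,0,0],
  [-0.13,0.45,0,0,0,0],
  [-0.16,0.55,0,0,0,0],
  [-0.19,0.66,0,0,0,0],
  [-0.22,0.76,0,0,0,0],
])

```text
t: 7.4
position: [0.5196, 0.0115, 0.2229]
tool_rot: [-0.507, -3.099, -0.0]
force: [-0.2, -0.4, -0.1]
width: -0.0003
gripper_force: 0.0
```

Emit:
carry_out([
  [-0.03,0.1,0,0,0,0],
  [-0.06,0.21,0,0,0,0],
  [-0.1,0.32,0,0,0,0],
  [-0.13,0.44,0,0,0,0],
  [-0.16,0.55,0,0,0,0],
  [-0.19,0.65,0,0,0,0],
  [-0.22,0.72,0,0,0,0],
  [-0.225,0.755,0,0,0,0],
])

```text
t: 8.2
position: [0.6104, 0.1402, 0.2225]
tool_rot: [-0.506, -3.099, 0.0]
force: [-0.4, -0.3, 0.4]
width: -0.0002
gripper_force: 0.0
```

```bash
python3 - <<'E'
from station import ctrl
import cv2,numpy as np
from scipy.spatial.transform import Rotation as Ro
o=ctrl.get_obs();R=Ro.from_rotvec(o['tool_rot']).as_matrix();p=o['position']
print(o['t'],p,(R.T@(np.array((.6110,.1380,.111))-p)/.2).round(3))
i=ctrl.get_image('wrist');cv2.imwrite('pics/w2.png',i['pixels'])
M=np.linalg.inv(np.array(i['mount']))
for X in((.611,.138,.062),(.611,.138,.02)):
    q=M[:3,:3]@(R.T@(np.array(X)-p))+M[:3,3];print(i['fx']*q[0]/q[2]+i['cx'],i['fy']*q[1]/q[2]+i['cy'],'mm/px',1000*q[2]/i['fx'])
E
```

```text
8.2 [0.61041568 0.14018772 0.22252405] [-0.007 -0.009  0.558]
316.9388375501768 220.82693544612115 mm/px 0.8656482289356856
317.29038189404287 208.45316545769697 mm/px 0.9815786581050592
```

View pics/w2.png

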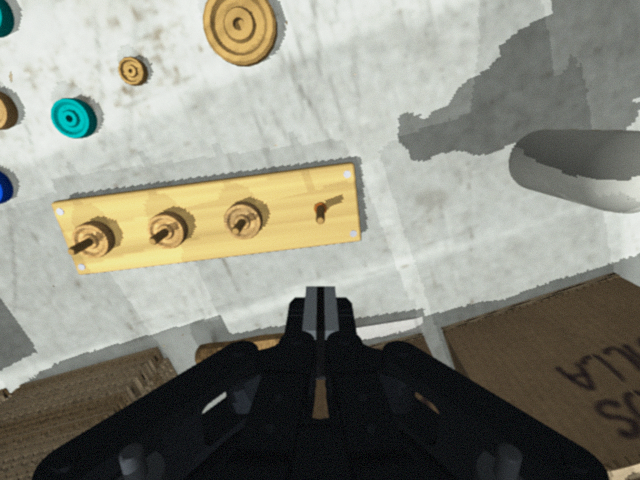

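In the wrist view the bare dowel's tip is at about (320,219), which is within 3 mm of the prediction and straight under the hand. Descending to 3 cm above it.

Emit:
carry_out([
  [0,0,0.03,0,0,0],
  [0,0,0.1,0,0,0],
  [0,0,0.19,0,0,0],
  [0,0,0.29,0,0,0],
  [0,0,0.39,0,0,0],
  [0,0,0.47,0,0,0],
  [0,0,0.53,0,0,0],
  [0,0,0.555,0,0,0],
])

```text
t: 9.05
position: [0.6093, 0.1381, 0.1118]
tool_rot: [-0.508, -3.099, 0.001]
force: [0.6, -0.1, 0.4]
width: -0.0002
gripper_force: 0.0
```

Emit:
carry_out([
  [0,0,0,0,0,0],
  [0,0,0,0,0,0],
  [0,0,0,0,0,0],
  [0,0,0,0,0,0],
])

```text
t: 9.45
position: [0.6104, 0.1386, 0.1135]
tool_rot: [0.508, 3.099, 0.0]
force: [-0.4, -0.1, -0.4]
width: -0.0001
gripper_force: 0.0
```

```bash
python3 - <<'E'
from station import ctrl
import cv2,numpy as np
from h import *
o=ctrl.get_obs();p=o['position'];print(o['t'],p)
S=ctrl.get_image('side');a=proj(S,p+[0,0,-.019]);print(a)
cv2.imwrite('pics/s3.png',cv2.resize(S['pixels'][170:270,270:390],None,fx=6,fy=6,interpolation=cv2.INTER_CUBIC))
E
```

```text
9.45 [0.61039687 0.13859267 0.1135372 ]
[324.85397687 207.96631858]
```

View pics/s3.png

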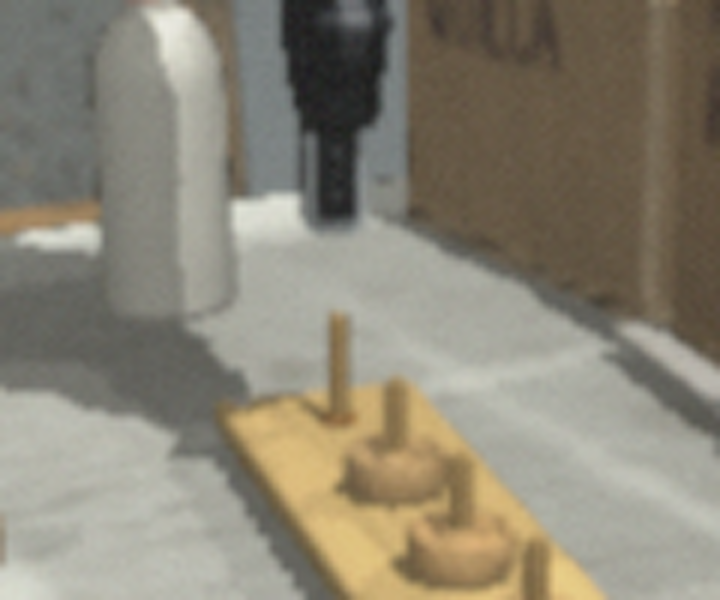

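The fingertips are at crop (330,228), over the dowel tip at (339,315), about 33 mm above it. I'll trim slightly and hold.

Emit:
carry_out([
  [-0.008,0,0.012,0,0,0],
  [-0.008,0,0.012,0,0,0],
  [-0.008,0,0.012,0,0,0],
  [-0.008,0,0.012,0,0,0],
  [-0.008,0,0.012,0,0,0],
  [-0.008,0,0.012,0,0,0],
  [-0.008,0,0.012,0,0,0],
  [-0.008,0,0.012,0,0,0],
])

```text
t: 10.3
position: [0.6116, 0.138, 0.1106]
tool_rot: [0.508, 3.1, -0.0]
force: [-0.7, 0.3, 0.4]
width: 0.0002
gripper_force: 0.0
```

Emit:
carry_out([
  [0,0,0,0,0,0],
  [0,0,0,0,0,0],
  [0,0,0,0,0,0],
  [0,0,0,0,0,0],
  [0,0,0,0,0,0],
  [0,0,0,0,0,0],
  [0,0,0,0,0,0],
  [0,0,0,0,0,0],
])

```text
t: 11.1
position: [0.6116, 0.138, 0.1106]
tool_rot: [0.508, 3.1, 0.0]
force: [-0.2, 0.1, -0.1]
width: -0.0
gripper_force: 0.0
```

Emit:
carry_out([
  [0,0,0,0,0,0],
  [0,0,0,0,0,0],
  [0,0,0,0,0,0],
  [0,0,0,0,0,0],
  [0,0,0,0,0,0],
  [0,0,0,0,0,0],
])

```text
t: 11.7
position: [0.6116, 0.1381, 0.1106]
tool_rot: [-0.508, -3.1, -0.0]
force: [0.6, 0.1, -0.3]
width: -0.0002
gripper_force: 0.0
```

```bash
python3 -c "
from station import ctrl
print(ctrl.get_obs()['position'],ctrl.job_done())"
```

```text
the job is handed in; nothing more can be done
[0.61162339 0.13805417 0.11058753] None
```

The job is handed in: the hand pointed at the 36 mm wooden spare for about 2.2 s, rose 16 cm, and finished about 3 cm above the bare dowel's tip with no sign of contact in the force readings; the hand-in returned no verdict.

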